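# Set the demonstration pulley to its start mark and brake it

### The job

Get the pulley stand ready for the next demonstration: draw the sliding wooden brake fully back from the pulley, turn the pulley by its raised rim until the engraved line faces the tip of the fixed steel pointer, then slide the brake fully home against the pulley so that it stays there. Leave the tumbler, the two jars and the water bottle on and beside the stand standing where they are.

Things in the scene. Friction and masses are not known exactly. Their poses are not given: they have to be found in the camera images.
- stand: Grey plate 300 x 390 mm, 20 mm thick, fixed to the table at any place and yaw; carries pulley, pointer and brake. Origin on the table under the pulley's axle; x axis from the axle to the pointer, y from the axle to the brake, z up. The plate reaches 150 mm to either side along x, 135 mm along -y and 255 mm along +y.
- axle (a point): Centre of the aluminium pulley, on its upright axle, level with the rim's top (100 mm above the table). Axes as the stand. An upright rim wall, 180 mm outside, 160 mm inside diameter, 10 mm thick, runs all round from 54 to 100 mm above the table; pinch it from above anywhere, one finger inside, one outside. Below it a grooved pulley 184 mm across; inside it the web at 54 mm and a hub 28 mm across, 74 mm high.
- mark (a point): The engraved line on the pulley: a single dark radial line 7 mm wide, running along the web, up the inside, over the top and down the outside of the rim. The point is on the rim's top, 85 mm from the axle, and turns with the pulley; its own x axis points outward along the line.
- pulley (a joint): Turn of the pulley in rad, counter-clockwise from above positive, 0 (or any whole turn) when the line faces the pointer. It turns freely both ways without end stops, with some friction (about 0.1 N m), and stays where it is left.
- pointer (a point): Tip of the fixed pointer, a flat tapering dark steel blade that points at the pulley; the tip is 97 mm from the axle and the blade's top is 50 mm above the table (its post is at 122 to 144 mm from the axle). Its x axis points away from the axle, along the blade.
- brake_grip (a point): Middle of the upright wooden grip of the brake, 75 mm above the table. The grip is 26 x 26 mm square, its sides along the stand's x and y, its top 92 mm above the table. It stands on a wooden block (top 44 mm above the table; its pad 52 mm) that slides between two guides along the stand's y; the point is 160 mm from the axle with the brake home, 205 mm with it drawn back.
- brake (a joint): Travel of the brake in m: 0 fully home with its rubber pad against the pulley, 0.045 fully drawn back from it. Stiff (about 3 N), stops at both ends, stays where it is left. It is home at the start.
- tumbler_c (a point): clear plastic tumbler, 60 mm across, 85 mm high, on the stand's plate; point at its middle; loose, to be left alone
- spice_jar_c (a point): small glass jar with grey cap, 48 mm across, 60 mm high, on the stand's plate; point at its middle; loose, to be left alone
- water_c (a point): tall clear water bottle, 74 mm across, 250 mm high; point at its middle; loose, to be left alone
- peanut_jar_c (a point): amber jar with red cap, 80 mm across, 110 mm high, on the table; point at its middle; loose, to be left alone

How it is judged:
On the way, in this order (a step that is already met when the one before it is completed fails the run):
1. the brake is drawn fully back (value of joint brake above 0.038 m), for 0.2 s.
2. with the brake off, the line faces the pointer and the pulley rests (y of mark in the frame of pointer between -0.006 and 0.006 m and x of mark in the frame of pointer above -0.03 m and velocity of joint pulley between -0.05 and 0.05 rad/s and value of joint brake above 0.03 m), for 0.2 s.
3. the brake is slid fully home (value of joint brake below 0.006 m), for 0.2 s.
At the end, for the whole second after the job is handed in: The engraved line's point on the rim lies within 6 mm to either side of the pointer's line, on the pointer's side of the pulley; the brake is home to within 6 mm; both are at rest (y of mark in the frame of pointer between -0.006 and 0.006 m and x of mark in the frame of pointer above -0.03 m and value of joint brake below 0.006 m and velocity of joint pulley between -0.05 and 0.05 rad/s and velocity of joint brake between -0.01 and 0.01 m/s); the robot touches nothing.
It fails at once if the tumbler or small jar on the stand is knocked over or shifted by more than 30 mm (distance of any of tumbler_c, spice_jar_c from where it was at the start of the episode above 0.03 m or angle between any of tumbler_c, spice_jar_c's own z axis and vertical above 0.5 rad).
It fails at once if the water bottle or the amber jar is knocked over or shifted by more than 30 mm (distance of any of water_c, peanut_jar_c from where it was at the start of the episode above 0.03 m or angle between any of water_c, peanut_jar_c's own z axis and vertical above 0.5 rad).
It also fails if it takes over 72 s, if anything falls off the work surface, if the arm or the gripper's body presses on something with over 40 N, if the wrist force passes 120 N, or if a joint passes its speed limit or range.

### The arm

A 6-joint arm with a two-finger parallel gripper is mounted at the origin on the work surface. World frame = base frame: x ahead of the robot, y to its left, z up, the work surface at z = 0. Lengths are in m, angles in rad, forces in N, time in s.
With the tool pointing down it reaches from about 0.375 to 0.975 m from the base axis. Payload 3.8 kg.
Tool frame: the origin (TCP) lies at the very end of the fingers, on their centre line; the grasp point (between the pads) lies 19 mm behind it; y points along the fingers, x is the direction in which the jaws open and shut, and the axes are right-handed (so a half turn about y gives the same grasp; the last joint's range is limited). The gripper opens to 85 mm and grips with 20 to 120 N. Pads are 22 mm wide; open, the fingers measure 114 mm over their backs; the gripper's body (76 mm by 85 mm) begins 54 mm behind the grasp point. The pads swing forward as they close: fully open they stand 13 mm farther back than shut.
Start: joints at [-1.141, 0.264, 1.604, -0, 1.274, -0.037], TCP at [0.304, -0.603, 0.231] pointing down, gripper open.
Joint ranges: [-2.63, 2.63], [-0.94, 2.18], [0.31, 2.57], [-1.31, 4.45], [0, 2.66], [-2.55, 2.55]. Speed limits (rad/s): [2.57, 2.57, 3.14, 3.14, 3.14, 3.14].

### API

Orientations are given as a rotation vector (axis times angle).
In Python, from workcell import bot, cams gives the robot as it stands.
- The arm moves only by the tool play_rows, never from a script. Its argument "motion" is a list of rows, each a list of 2 entries, a list of its own where there are three numbers: the shift along the world's x, y, z normalised to -1 to 1, where 1 is 400 mm, then the turn, a rotation vector about the world's x, y, z normalised to -1 to 1, where 1 is pi/4 rad. In form: [[[tx, ty, tz], [ax, ay, az]], ...]. A call has 1 to 10 rows; each row is the pose to reach, as a shift and turn from the pose commanded when the call began; what a row does not reach only later rows make up. A row lasts 1/8 s, in which the tool goes at most 62.5 mm and 10.7 degrees, less where a joint would pass 70% of its speed; a pose out of reach is approached as far as the arm can. A call with a number of a shift or a turn outside -1 to 1 is refused whole. A call with a gripper value outside its range is refused whole. "gripper" is the closure, from 0 (fully open) to 1 (shut), set as the call begins (left out, the last holds). The fingers move at their own pace and stop on an object; "squeeze" is the grip in N (left out, the last holds). Time passes only in rows, so rows that repeat a pose let the fingers close. It gives the time, the measured TCP pose, the force and the opening at its end, in the units of the state.
- bot.read_state(): the state, without advancing time (a new reading comes with each control period).
- cams.read_camera(name): name is "scene" or "top"; returns (picture, depth): 384x512x3 uint8, red, green, blue; 384x512 float32, m along the optical axis (not along the pixel's ray), 0 where there is no reading.
- cams.calibration(name): a dict with "mtx" (3x3 intrinsics, pixels), "k1" (the pictures are not rectified: a ray, as slopes to the right and down, at radius r is drawn at 1 + k1 r^2 times it, then the intrinsics apply), "R" (3x3) and "t" (3): a world point X has camera coordinates R X + t. Camera axes: x right, y down, z forward; pixel columns grow to the right and rows downward; lengths in m; the calibration is good to about 2 mm. A picture is of the moment at which its call begins. calibration takes no time and is no camera call.
- bot.finish_job(): hands the job in, once; it reports no verdict.
Trained networks look in the newest picture that a camera, given by its name, has taken for a name from the list of things; names that differ only in an ending like _2 or _b are one class to them, and where a whole thing is asked for, a point or a joint stands for the part that bears it (a point fixed in the world has none). Each returns a list of dicts, best first, with "conf" (0 to 1); they miss things now and then, are a little off and sometimes report something else, mostly with a low value. They report only what shows in the picture. A call takes as long as a camera call.
- cams.recognise(camera, label): "xyz" ([x, y, z] in m, in the coordinates of the camera as it stood for that picture, good to about 4 mm: the middle of the surface that is visible of it).
- cams.regions_of(camera, label): "mask" (384x512 bool, what is visible of it).
- cams.mark_of(camera, label): "xyz" ([x, y, z] in m, in the coordinates of the camera as it stood for that picture, good to about 4 mm: a listed point, or the origin of a listed thing).
The state is a dict: "time": time; "q": joint angles; "joint_vel": joint speeds; "joint_torque": joint torques, N m; "tool_pos": TCP position; "tcp_rot": TCP orientation; "wrist_force": force on the tool from outside, world axes, zero at the start; "torque": the same for the moment, N m; "width": opening from 0.0 (shut) to 1.0 (fully open).
Only numpy, scipy, OpenCV 4.12 (cv2) and the standard library are available. Lean on these libraries where they do the work, as an engineer would, in place of code of your own. Each camera call takes 0.05 s, during which the arm holds its last target.

## Working session

There is one attempt and no reset: what is moved stays moved. The work goes in short steps, Python scripts to look and compute and a tool call to move; the robot and the scene stay as the last step left them, time stands still between calls to the robot, and variables do not carry over. Pictures are saved under pics/ and viewed, and the job is handed in when it is done.

Besides the shell and the picture viewer there is one more tool, called after "Request:" as name([rows], argument=value, ...), one row to a line, values as JSON. play_rows: Moves the arm, as the interface text tells. Its arguments: {"type":"object","properties":{"motion":{"type":"array","items":{"type":"array"}},"gripper":{"type":"number"},"squeeze":{"type":"number"}},"required":["motion"]}

```bash
mkdir -p pics; cat > h.py <<'E'
import numpy as np, cv2
from workcell import bot, cams
def w(name,p):
    c=cams.calibration(name); return np.array(c["R"]).T@(np.array(p)-np.array(c["t"]))
def proj(name,X):
    c=cams.calibration(name); p=np.array(c["R"])@np.array(X)+np.array(c["t"]); s=p[:2]/p[2]; s=s*(1+c["k1"]*(s@s)); return (np.array(c["mtx"])@[s[0],s[1],1])[:2]
def unproj(name,u,v,z):
    c=cams.calibration(name); K=np.array(c["mtx"]); d=np.array([(u-K[0,2])/K[0,0],(v-K[1,2])/K[1,1]]); s=d.copy()
    for _ in range(20): s=d/(1+c["k1"]*(s@s))
    R=np.array(c["R"]); o=-R.T@np.array(c["t"]); r=R.T@np.array([s[0],s[1],1]); return o+r*(z-o[2])/r[2]
def snap(name,f):
    im,d=cams.read_camera(name); cv2.imwrite(f,cv2.cvtColor(im,cv2.COLOR_RGB2BGR)); return im,d
E
python3 - <<'E'
from h import *
for n in("top","scene"):
    im,d=snap(n,f"pics/{n}0.png")
    for l in ["stand","axle","mark","pointer","brake_grip","tumbler_c","spice_jar_c","water_c","peanut_jar_c"]:
        r=cams.mark_of(n,l)
        print(n,l,[(w(n,x["xyz"]).round(3),round(x["conf"],2),proj(n,w(n,x["xyz"])).round(0)) for x in r[:2]])
s=bot.read_state();print({k:np.round(v,3) for k,v in s.items()})
E
```

```text
top stand [(array([ 0.574, -0.135,  0.001]), 0.98, array([279., 194.]))]
top axle [(array([ 0.575, -0.132,  0.1  ]), 0.73, array([282., 192.]))]
top mark [(array([ 0.547, -0.211,  0.102]), 0.56, array([312., 203.]))]
top pointer [(array([ 0.67 , -0.141,  0.045]), 0.81, array([284., 159.])), (array([0.493, 0.082, 0.063]), 0.38, array([201., 221.]))]
top brake_grip [(array([0.592, 0.033, 0.073]), 0.88, array([219., 185.]))]
top tumbler_c []
top spice_jar_c [(array([0.718, 0.068, 0.05 ]), 0.61, array([209., 139.]))]
top water_c []
top peanut_jar_c [(array([0.532, 0.386, 0.056]), 0.63, array([ 90., 204.]))]
scene stand [(array([ 0.575, -0.129,  0.001]), 0.59, array([228., 222.]))]
scene axle [(array([ 0.573, -0.135,  0.101]), 0.71, array([225., 201.]))]
scene mark [(array([ 0.547, -0.212,  0.101]), 0.63, array([197., 197.]))]
scene pointer [(array([ 0.668, -0.143,  0.05 ]), 0.65, array([226., 239.])), (array([0.715, 0.062, 0.052]), 0.2, array([301., 244.]))]
scene brake_grip [(array([0.598, 0.031, 0.075]), 0.76, array([283., 207.]))]
scene tumbler_c [(array([0.495, 0.083, 0.062]), 0.7, array([293., 182.]))]
scene spice_jar_c [(array([0.713, 0.063, 0.051]), 0.53, array([302., 243.])), (array([0.493, 0.086, 0.061]), 0.37, array([294., 182.]))]
scene water_c []
scene peanut_jar_c [(array([0.535, 0.388, 0.054]), 0.88, array([390., 183.]))]
{'time': np.float64(1.0), 'q': array([-1.141,  0.264,  1.604, -0.   ,  1.274, -0.037]), 'joint_vel': array([ 0.001,  0.003, -0.002,  0.   ,  0.   , -0.   ]), 'joint_torque': array([ 2.0000e-03, -5.1508e+01, -3.6774e+01, -0.0000e+00,  1.0000e-03,
        0.0000e+00]), 'tool_pos': array([ 0.304, -0.603,  0.231]), 'tcp_rot': array([-1.395,  0.859, -0.859]), 'wrist_force': array([ 0.519, -0.094,  0.174]), 'torque': array([ 0.006, -0.004,  0.017]), 'width': np.float64(1.0)}
```

View pictures.

```bash
python3 - <<'E'
import cv2
a=cv2.imread("pics/top0.png");cv2.imwrite("pics/top0b.png",cv2.resize(a[80:280,60:360],(798,532),interpolation=cv2.INTER_CUBIC))
a=cv2.imread("pics/scene0.png");cv2.imwrite("pics/scene0b.png",cv2.resize(a[100:330,120:440],(800,575),interpolation=cv2.INTER_CUBIC))
E
```

```text
(no output)
```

View pics/top0b.png

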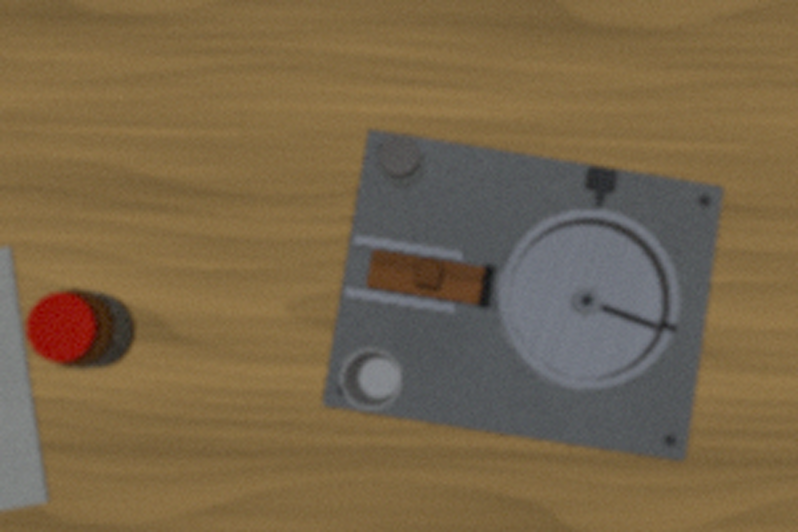

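View pics/scene0b.png

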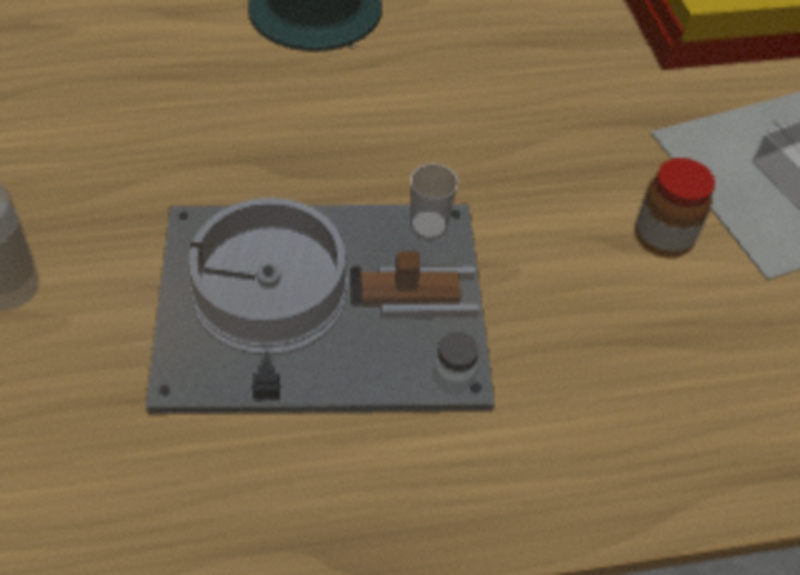

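View pics/top0.png

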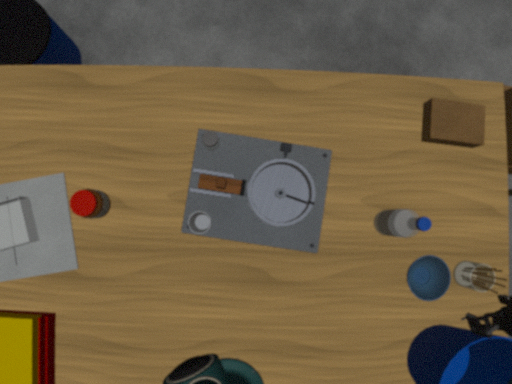

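View pics/scene0.png

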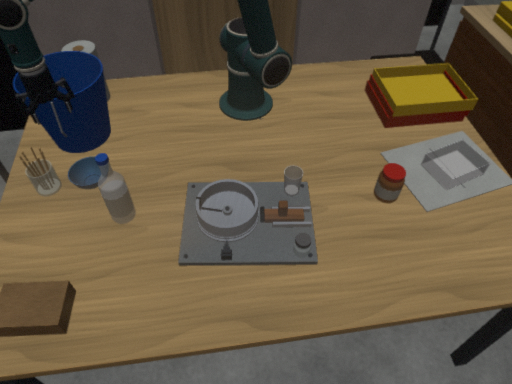

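```bash
cat > m.py <<'E'
from h import *
from scipy.spatial.transform import Rotation as Ro
import scipy.optimize as so
def cloud(n,d):
    c=cams.calibration(n);K=np.array(c["mtx"]);v,u=np.mgrid[:384,:512]
    pts=np.stack([u,v],-1).reshape(-1,1,2).astype(float)
    s=cv2.undistortPoints(pts,K,np.array([c["k1"],0,0,0,0.])).reshape(-1,2)
    P=np.c_[s,np.ones(len(s))]*d.reshape(-1,1)
    return ((P-np.array(c["t"]))@np.array(c["R"])).reshape(384,512,3)
def circ(p):
    f=lambda q:np.hypot(p[:,0]-q[0],p[:,1]-q[1])-q[2]
    return so.least_squares(f,[0.574,-.134,.085],loss="soft_l1",f_scale=.003).x
E
python3 - <<'E'
from m import *
for n in("top","scene"):
    im,d=snap(n,f"pics/{n}1.png"); C=cloud(n,d)
    r=cams.regions_of(n,"stand"); print(n,len(r),[ (x["conf"],x["mask"].sum()) for x in r])
    near=(np.hypot(C[...,0]-.574,C[...,1]+.134)<.11)&(d>0)
    p=C[near&(C[...,2]>.085)&(C[...,2]<.115)]; print("rim",len(p),circ(p).round(4),p[:,2].mean(), p[:,:2].min(0),p[:,:2].max(0), (p[:,:2].min(0)+p[:,:2].max(0))/2)
    g=(np.hypot(C[...,0]-.595,C[...,1]-.032)<.03)&(C[...,2]>.075)&(C[...,2]<.11); print("grip",g.sum(),C[g].mean(0) if g.any() else 0)
    m=r[0]["mask"].astype(np.uint8)
    pl=(np.abs(C[...,2]-.02)<.008)&(np.abs(C[...,0]-.59)<.25)&(np.abs(C[...,1]+.08)<.28)
    k=cv2.connectedComponentsWithStats(pl.astype(np.uint8)); 
    cnt=max(cv2.findContours(m,0,1)[0],key=cv2.contourArea)
    q=np.array([unproj(n,*c[0],.02)[:2] for c in cnt]); rr=cv2.minAreaRect((q*1000).astype(np.float32)); print(rr)
    for l in ["water_c","tumbler_c","brake_grip"]:
        r=cams.recognise(n,l); print(l,[(w(n,x["xyz"]).round(3),round(x["conf"],2)) for x in r[:3]])
print(unproj("top",390,224,0.05),unproj("scene",121,215,0.0))
R=Ro.from_rotvec(bot.read_state()["tcp_rot"]).as_matrix();print(R.round(3))
E
```

```text
top 1 [(0.7, np.int64(13642))]
rim 838 [ 0.5744 -0.1305  0.0842] 0.09876730212346306 [ 0.48758448 -0.2203407 ] [ 0.66233738 -0.04283415] [ 0.57496093 -0.13158743]
grip 98 [0.59561901 0.02938247 0.09020122]
((582.1349487304688, -70.70001220703125), (392.6407775878906, 303.3536376953125), 82.1507339477539)
water_c [(array([ 0.498, -0.429,  0.162]), 0.56)]
tumbler_c [(array([0.491, 0.087, 0.045]), 0.91)]
brake_grip [(array([0.592, 0.026, 0.044]), 0.75)]
scene 1 [(0.56, np.int64(10187))]
rim 851 [ 0.5796 -0.1311  0.0846] 0.09653933545011362 [ 0.4849406  -0.22032966] [ 0.66757552 -0.0420982 ] [ 0.57625806 -0.13121393]
grip 88 [0.6029931  0.0290813  0.08833683]
((586.436279296875, -71.12120056152344), (389.0361022949219, 315.82073974609375), 81.84831237792969)
water_c [(array([ 0.526, -0.441,  0.138]), 0.61), (array([0.729, 0.061, 0.074]), 0.61)]
tumbler_c [(array([0.507, 0.081, 0.074]), 0.58)]
brake_grip [(array([ 0.578, -0.132,  0.058]), 0.72), (array([0.608, 0.028, 0.046]), 0.7)]
[ 0.49474532 -0.44405855  0.05      ] [ 0.50154833 -0.45603911  0.        ]
[[ 0.45   0.     0.893]
 [-0.893  0.     0.45 ]
 [-0.    -1.     0.   ]]
```

Request:
play_rows([
  [[0, 0, 0.12], [0, 0, 0]],
  [[0.02, 0.08, 0.24], [0, 0, -0.05]],
  [[0.06, 0.2, 0.34], [0, 0, -0.15]],
  [[0.1, 0.34, 0.36], [0, 0, -0.25]],
  [[0.16, 0.48, 0.36], [0, 0, -0.35]],
  [[0.24, 0.61, 0.36], [0, 0, -0.45]],
  [[0.32, 0.73, 0.36], [0, 0, -0.55]],
  [[0.4, 0.85, 0.36], [0, 0, -0.65]],
  [[0.48, 0.97, 0.36], [0, 0, -0.77]],
  [[0.48, 0.97, 0.36], [0, 0, -0.77]],
], gripper=0)

```text
time: 2.75
tool_pos: [0.4974, -0.2114, 0.3753]
tcp_rot: [-1.142, 1.306, -1.306]
wrist_force: [-0.2, -0.2, 0.1]
width: 1.001
```

Request:
play_rows([
  [[0.06, 0.15, -0.05], [0, 0, 0]],
  [[0.12, 0.29, -0.15], [0, 0, 0]],
  [[0.18, 0.43, -0.27], [0, 0, 0]],
  [[0.23, 0.55, -0.4], [0, 0, 0]],
  [[0.2525, 0.6075, -0.5], [0, 0, 0]],
  [[0.2525, 0.6075, -0.5], [0, 0, 0]],
  [[0.2525, 0.6075, -0.5], [0, 0, 0]],
])

```text
time: 3.62
tool_pos: [0.5958, 0.0278, 0.1738]
tcp_rot: [-1.145, 1.311, -1.308]
wrist_force: [-0.9, -0.3, 0.6]
width: 1.002
```

```bash
python3 - <<'E'
from m import *
for n in("top","scene"):
    im,d=snap(n,f"pics/{n}2.png")
a=cv2.imread("pics/top2.png")[100:270,160:360];b=cv2.imread("pics/scene2.png")[120:290,160:360]
cv2.imwrite("pics/c2.png",np.hstack([cv2.resize(a,(400,340)),cv2.resize(b,(400,340))]))
s=bot.read_state();print(s["q"].round(3),s["tool_pos"].round(4))
R=Ro.from_rotvec(s["tcp_rot"]).as_matrix();print(np.degrees(np.arctan2(R[1,0],R[0,0])))
E
```

```text
[ 4.000e-03  1.590e-01  1.833e+00 -1.000e-03  1.148e+00  1.713e+00] [0.5977 0.0268 0.1771]
-97.93829244056569
```

View pics/c2.png

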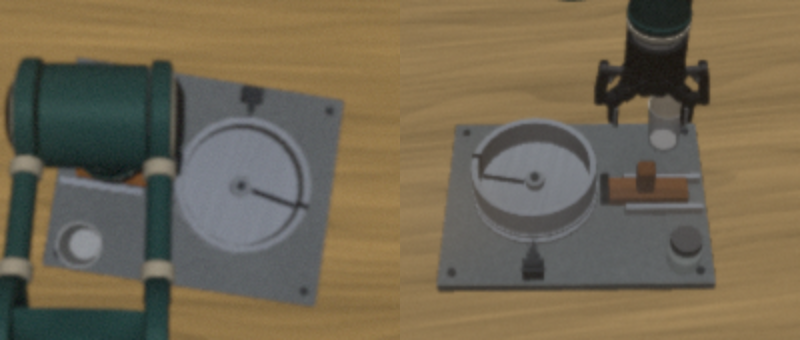

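Request:
play_rows([
  [[0, 0, -0.07], [0, 0, 0]],
  [[0, 0, -0.14], [0, 0, 0]],
  [[0, 0, -0.2], [0, 0, 0]],
  [[0, 0, -0.25], [0, 0, 0]],
  [[0, 0, -0.28], [0, 0, 0]],
  [[0, 0, -0.28], [0, 0, 0]],
])

```text
time: 4.47
tool_pos: [0.5965, 0.0278, 0.063]
tcp_rot: [-1.141, 1.311, -1.31]
wrist_force: [-0.9, -0.1, 0.1]
width: 1.001
```

Request:
play_rows([
  [[0, 0, 0], [0, 0, 0]],
  [[0, 0, 0], [0, 0, 0]],
  [[0, 0, 0], [0, 0, 0]],
  [[0, 0, 0], [0, 0, 0]],
  [[0, 0, 0], [0, 0, 0]],
  [[0, 0, 0], [0, 0, 0]],
], gripper=1, squeeze=30)

```text
time: 5.22
tool_pos: [0.5973, 0.0285, 0.064]
tcp_rot: [-1.14, 1.309, -1.31]
wrist_force: [-1.1, 3.4, 5.6]
width: 0.302
```

Request:
play_rows([
  [[0.004, 0.028, 0], [0, 0, 0]],
  [[0.008, 0.056, 0], [0, 0, 0]],
  [[0.012, 0.085, 0], [0, 0, 0]],
  [[0.0155, 0.111, 0], [0, 0, 0]],
  [[0.0167, 0.119, 0], [0, 0, 0]],
  [[0.0167, 0.119, 0], [0, 0, 0]],
  [[0.0167, 0.119, 0], [0, 0, 0]],
  [[0.0167, 0.119, 0], [0, 0, 0]],
])

```text
time: 6.22
tool_pos: [0.6031, 0.0727, 0.064]
tcp_rot: [-1.145, 1.308, -1.313]
wrist_force: [-3.4, -10.1, 8.1]
width: 0.3
```

Request:
play_rows([
  [[-0.001, -0.006, 0], [0, 0, 0]],
  [[-0.001, -0.006, 0], [0, 0, 0]],
  [[-0.001, -0.006, 0], [0, 0, 0]],
  [[-0.001, -0.006, 0], [0, 0, 0]],
  [[-0.001, -0.006, 0.08], [0, 0, 0]],
  [[-0.001, -0.006, 0.17], [0, 0, 0]],
  [[-0.001, -0.006, 0.26], [0, 0, 0]],
  [[-0.001, -0.006, 0.3], [0, 0, 0]],
], gripper=0)

```text
time: 7.22
tool_pos: [0.6045, 0.0738, 0.186]
tcp_rot: [-1.137, 1.307, -1.311]
wrist_force: [-0.1, 1.2, -0.6]
width: 0.999
```

```bash
python3 - <<'E'
from m import *
s=bot.read_state();print(s["q"].round(3),s["tool_pos"].round(4))
for n in("top","scene"):
    im,d=snap(n,f"pics/{n}3.png"); 
    for l in ["axle","mark","brake_grip","pointer"]:
        r=cams.mark_of(n,l)
        print(n,l,[(w(n,x["xyz"]).round(4),round(x["conf"],2)) for x in r[:1]])
a=cv2.imread("pics/top3.png")[100:270,160:360];b=cv2.imread("pics/scene3.png")[120:290,160:360]
cv2.imwrite("pics/c3.png",np.hstack([cv2.resize(a,(400,340)),cv2.resize(b,(400,340))]))
E
```

```text
[0.08  0.17  1.803 0.    1.165 1.789] [0.6045 0.0738 0.186 ]
top axle [(array([ 0.5771, -0.1318,  0.1001]), 0.81)]
top mark [(array([ 0.5496, -0.2097,  0.1003]), 0.58)]
top brake_grip [(array([0.5945, 0.074 , 0.0737]), 0.65)]
top pointer [(array([ 0.6711, -0.1432,  0.0488]), 0.97)]
scene axle [(array([ 0.5747, -0.1313,  0.0986]), 0.65)]
scene mark [(array([ 0.5505, -0.2102,  0.0964]), 0.91)]
scene brake_grip [(array([0.6017, 0.0765, 0.0759]), 0.78)]
scene pointer [(array([ 0.6717, -0.1437,  0.0524]), 0.76)]
```

View pics/c3.png

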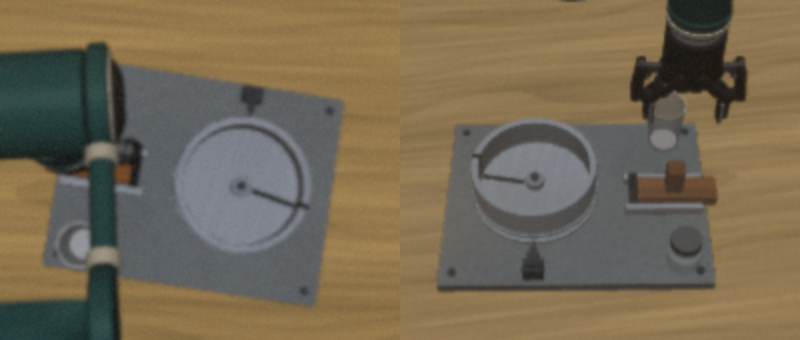

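Request:
play_rows([
  [[-0.03, -0.08, 0], [0, 0, 0.1]],
  [[-0.06, -0.18, 0], [0, 0, 0.25]],
  [[-0.09, -0.26, 0], [0, 0, 0.4]],
  [[-0.107, -0.301, -0.03], [0, 0, 0.4]],
  [[-0.107, -0.301, -0.08], [0, 0, 0.4]],
  [[-0.107, -0.301, -0.14], [0, 0, 0.4]],
  [[-0.107, -0.301, -0.2], [0, 0, 0.4]],
  [[-0.107, -0.301, -0.25], [0, 0, 0.4]],
  [[-0.107, -0.301, -0.2825], [0, 0, 0.4]],
  [[-0.107, -0.301, -0.2825], [0, 0, 0.4]],
], gripper=0.35)

```text
time: 8.98
tool_pos: [0.5589, -0.046, 0.0681]
tcp_rot: [-1.289, 1.081, -1.076]
wrist_force: [-0.8, -1.1, 0.6]
width: 0.651
```

Request:
play_rows([
  [[0, 0, 0], [0, 0, 0]],
  [[0, 0, 0], [0, 0, 0]],
  [[0, 0, 0], [0, 0, 0]],
  [[0, 0, 0], [0, 0, 0]],
  [[0, 0, 0], [0, 0, 0]],
  [[0, 0, 0], [0, 0, 0]],
], gripper=1, squeeze=30)

```text
time: 9.72
tool_pos: [0.5619, -0.0473, 0.0714]
tcp_rot: [-1.286, 1.075, -1.081]
wrist_force: [5.6, -1.1, 1.9]
width: 0.096
```

```bash
cat > arc.py <<'E'
import numpy as np,sys,json
f0,tot,n=map(float,sys.argv[1:4]);n=int(n);A=.085
out=[]
for i in range(1,n+1):
    a=tot*i/n; d=A*(np.array([np.cos(np.radians(f0+a)),np.sin(np.radians(f0+a))])-[np.cos(np.radians(f0)),np.sin(np.radians(f0))])/.4
    out.append([[round(d[0],4),round(d[1],4),0],[0,0,round(a/45,3)]])
print(json.dumps(out))
E
python3 arc.py 100 34 9; python3 arc.py 134 34 9;python3 arc.py 168 32 9
```

```text
[[[-0.0137, -0.0029, 0], [0, 0, 0.084]], [[-0.0272, -0.0067, 0], [0, 0, 0.168]], [[-0.0404, -0.0113, 0], [0, 0, 0.252]], [[-0.0533, -0.0169, 0], [0, 0, 0.336]], [[-0.0658, -0.0232, 0], [0, 0, 0.42]], [[-0.0778, -0.0304, 0], [0, 0, 0.504]], [[-0.0893, -0.0383, 0], [0, 0, 0.588]], [[-0.1003, -0.047, 0], [0, 0, 0.672]], [[-0.1107, -0.0564, 0], [0, 0, 0.756]]]
[[[-0.0098, -0.0101, 0], [0, 0, 0.084]], [[-0.0188, -0.0207, 0], [0, 0, 0.168]], [[-0.0272, -0.032, 0], [0, 0, 0.252]], [[-0.0347, -0.0438, 0], [0, 0, 0.336]], [[-0.0415, -0.056, 0], [0, 0, 0.42]], [[-0.0475, -0.0687, 0], [0, 0, 0.504]], [[-0.0526, -0.0817, 0], [0, 0, 0.588]], [[-0.0569, -0.0951, 0], [0, 0, 0.672]], [[-0.0602, -0.1087, 0], [0, 0, 0.756]]]
[[[-0.0023, -0.013, 0], [0, 0, 0.079]], [[-0.0039, -0.0261, 0], [0, 0, 0.158]], [[-0.0046, -0.0392, 0], [0, 0, 0.237]], [[-0.0045, -0.0524, 0], [0, 0, 0.316]], [[-0.0036, -0.0656, 0], [0, 0, 0.395]], [[-0.0018, -0.0786, 0], [0, 0, 0.474]], [[0.0007, -0.0916, 0], [0, 0, 0.553]], [[0.004, -0.1043, 0], [0, 0, 0.632]], [[0.0082, -0.1169, 0], [0, 0, 0.711]]]
```

Request:
play_rows([
  [[-0.0137, -0.003, 0], [0, 0, 0.084]],
  [[-0.0272, -0.0067, 0], [0, 0, 0.168]],
  [[-0.0404, -0.0113, 0], [0, 0, 0.252]],
  [[-0.0533, -0.0169, 0], [0, 0, 0.336]],
  [[-0.0658, -0.0232, 0], [0, 0, 0.42]],
  [[-0.0778, -0.0304, 0], [0, 0, 0.504]],
  [[-0.0893, -0.0383, 0], [0, 0, 0.588]],
  [[-0.1, -0.047, 0], [0, 0, 0.672]],
  [[-0.1107, -0.0564, 0], [0, 0, 0.756]],
  [[-0.1107, -0.0564, 0], [0, 0, 0.756]],
])

```text
time: 10.98
tool_pos: [0.5174, -0.0694, 0.0714]
tcp_rot: [-1.477, 0.623, -0.628]
wrist_force: [4.9, 1.4, 3.0]
width: 0.094
```

```bash
cat > chk.py <<'E'
from m import *
import sys
k=sys.argv[1]
s=bot.read_state();print(s["q"].round(3),s["tool_pos"].round(4),s["wrist_force"].round(1))
for n in("top","scene"):
    im,d=snap(n,f"pics/{n}{k}.png")
    for l in ["axle","mark","pointer","brake_grip"]:
        r=cams.mark_of(n,l)
        print(n,l,[(w(n,x["xyz"]).round(4),round(x["conf"],2)) for x in r[:1]])
        if l=="mark" and r:
            p=w(n,r[0]["xyz"]); print("  angle",np.degrees(np.arctan2(p[1]+.131,p[0]-.5752)).round(1))
a=cv2.imread(f"pics/top{k}.png")[100:270,160:360];b=cv2.imread(f"pics/scene{k}.png")[120:290,160:360]
cv2.imwrite(f"pics/c{k}.png",np.hstack([cv2.resize(a,(400,340)),cv2.resize(b,(400,340))]))
E
python3 chk.py 4
```

```text
[-1.82e-01  1.33e-01  2.08e+00  1.00e-03  9.25e-01  6.18e-01] [ 0.5174 -0.0694  0.0714] [4.9 1.4 3. ]
top axle [(array([ 0.5779, -0.129 ,  0.1004]), 0.92)]
top mark [(array([ 0.5987, -0.2122,  0.1004]), 0.61)]
  angle -73.9
top pointer [(array([ 0.6725, -0.1449,  0.0484]), 0.66)]
top brake_grip [(array([0.5981, 0.0736, 0.0746]), 0.98)]
scene axle [(array([ 0.5763, -0.1328,  0.1024]), 0.72)]
scene mark [(array([ 0.5983, -0.213 ,  0.0991]), 0.83)]
  angle -74.3
scene pointer [(array([ 0.6705, -0.1411,  0.0491]), 0.91)]
scene brake_grip [(array([0.6047, 0.0708, 0.0733]), 0.6)]
```

View pics/c4.png

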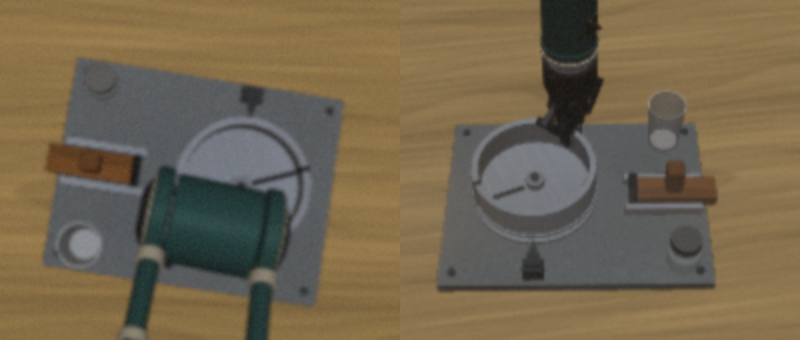

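Turning works (mark moved 34° to about -74°) with low forces; the brake is clear. Continuing.

Request:
play_rows([
  [[-0.0098, -0.01, 0], [0, 0, 0.084]],
  [[-0.0188, -0.0207, 0], [0, 0, 0.168]],
  [[-0.0272, -0.032, 0], [0, 0, 0.252]],
  [[-0.0347, -0.0438, 0], [0, 0, 0.336]],
  [[-0.0415, -0.056, 0], [0, 0, 0.42]],
  [[-0.0475, -0.0687, 0], [0, 0, 0.504]],
  [[-0.0526, -0.0817, 0], [0, 0, 0.588]],
  [[-0.0569, -0.095, 0], [0, 0, 0.672]],
  [[-0.0602, -0.1087, 0], [0, 0, 0.756]],
  [[-0.0602, -0.1087, 0], [0, 0, 0.756]],
])

```text
time: 12.72
tool_pos: [0.4931, -0.1124, 0.0713]
tcp_rot: [-1.563, 0.161, -0.164]
wrist_force: [3.8, 3.6, 5.4]
width: 0.093
```

Request:
play_rows([
  [[-0.0023, -0.013, 0], [0, 0, 0.079]],
  [[-0.0039, -0.026, 0], [0, 0, 0.158]],
  [[-0.0046, -0.0392, 0], [0, 0, 0.237]],
  [[-0.0045, -0.0524, 0], [0, 0, 0.316]],
  [[-0.0036, -0.0656, 0], [0, 0, 0.395]],
  [[-0.0018, -0.0786, 0], [0, 0, 0.474]],
  [[0.0007, -0.0916, 0], [0, 0, 0.553]],
  [[0.004, -0.1043, 0], [0, 0, 0.632]],
  [[0.0082, -0.1169, 0], [0, 0, 0.711]],
  [[0.0082, -0.1169, 0], [0, 0, 0.711]],
])

```text
time: 13.98
tool_pos: [0.4959, -0.1586, 0.0713]
tcp_rot: [-1.551, -0.276, 0.274]
wrist_force: [2.5, 5.6, 7.2]
width: 0.092
```

```bash
python3 chk.py 5
```

```text
[-0.359  0.132  2.081  0.003  0.928 -0.712] [ 0.4959 -0.1586  0.0713] [2.5 5.6 7.2]
top axle [(array([ 0.5767, -0.1289,  0.1003]), 0.88)]
top mark [(array([ 0.658 , -0.143 ,  0.1006]), 0.86)]
  angle -8.3
top pointer [(array([ 0.6714, -0.142 ,  0.0519]), 0.75)]
top brake_grip [(array([0.6015, 0.076 , 0.0737]), 0.72)]
scene axle [(array([ 0.5758, -0.1308,  0.097 ]), 0.73)]
scene mark [(array([ 0.6596, -0.1464,  0.0993]), 0.7)]
  angle -10.3
scene pointer [(array([ 0.6684, -0.1411,  0.0499]), 0.82)]
scene brake_grip [(array([0.6042, 0.0733, 0.0756]), 0.88)]
```

View pics/c5.png

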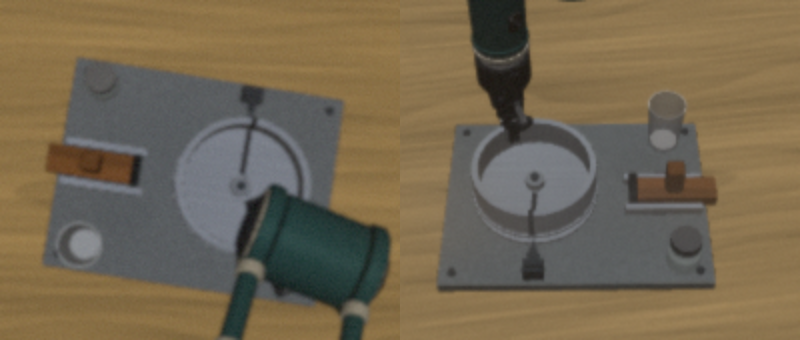

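```bash
cat > z.py <<'E'
from m import *
import sys
k=sys.argv[1]; A=np.array([.5757,-.1308])
def rect(n,z,k):
    im=cv2.imread(f"pics/{n}{k}.png")
    # ortho rectify at height z in world: rows: x from .70 to .56, cols: y from -.08 to -.2 ; 0.25mm/px
    xs=np.arange(.72,.56,-.0005); ys=np.arange(-.06,-.22,-.0005)
    M=np.array([[proj(n,[x,y,z]) for y in ys] for x in xs]).astype(np.float32)
    return cv2.remap(im,M[...,0],M[...,1],cv2.INTER_CUBIC)
o=[]
for n in("top","scene"):
    for z,r0,r1,nm in((.100,.0815,.0885,"rim"),(.054,.025,.068,"web"),(.05,.098,.118,"blade")):
        im=rect(n,z,k); o.append(im) if nm!="rim" else 0
        g=cv2.GaussianBlur(cv2.cvtColor(im,cv2.COLOR_BGR2GRAY).astype(np.float32),(0,0),2)
        res=[]
        for r in np.arange(r0,r1,.002):
            a=np.radians(np.arange(-20,6,.1)); x=A[0]+r*np.cos(a); y=A[1]+r*np.sin(a)
            v=cv2.remap(g,((-.06-y)/.0005).astype(np.float32)[None],((.72-x)/.0005).astype(np.float32)[None],1)[0]
            b=np.median(v); wt=np.clip(b-8-v,0,None); 
            i=v.argmin(); wt[np.abs(a-a[i])>np.radians(5)]=0
            res.append((round(float(r)*1000),(wt@y/wt.sum()*1000).round(1),np.degrees(wt@a/wt.sum()).round(1),int(b-v.min())))
        print(n,nm,res)
cv2.imwrite(f"pics/z{k}.png",cv2.resize(np.vstack([np.hstack(o[:2]),np.hstack(o[2:])]),(600,600)))
E
python3 z.py 5
```

```text
Traceback (most recent call last):
  File "z.py", line 13, in <module>
    im=rect(n,z,k); o.append(im) if nm!="rim" else 0
  File "z.py", line 8, in rect
    M=np.array([[proj(n,[x,y,z]) for y in ys] for x in xs]).astype(np.float32)
                 ~~~~^^^^^^^^^^^
  File "h.py", line 6, in proj
    c=cams.calibration(name); p=np.array(c["R"])@np.array(X)+np.array(c["t"]); s=p[:2]/p[2]; s=s*(1+c["k1"]*(s@s)); return (np.array(c["mtx"])@[s[0],s[1],1])[:2]
ValueError: time passes only in moves, steps and waits
```

```bash
sed -i 's/^def w(/_cal={}\ndef cal(n):\n    if n not in _cal: _cal[n]=cams.calibration(n)\n    return _cal[n]\ndef w(/; s/c=cams.calibration(name)/c=cal(name)/' h.py
python3 z.py 5; python3 -c "
from h import *
print(bot.read_state()['time'])"
```

```text
top rim [(82, np.float64(-143.0), np.float64(-8.6), 57), (84, np.float64(-143.4), np.float64(-8.7), 61), (86, np.float64(-143.7), np.float64(-8.6), 59), (88, np.float64(-143.5), np.float64(-8.3), 46)]
top web [(25, np.float64(-134.4), np.float64(-8.2), 20), (27, np.float64(-134.8), np.float64(-8.5), 22), (29, np.float64(-135.1), np.float64(-8.5), 23), (31, np.float64(-135.4), np.float64(-8.6), 25), (33, np.float64(-135.7), np.float64(-8.5), 26), (35, np.float64(-135.9), np.float64(-8.4), 30), (37, np.float64(-136.2), np.float64(-8.4), 32), (39, np.float64(-136.5), np.float64(-8.4), 35), (41, np.float64(-136.7), np.float64(-8.3), 35), (43, np.float64(-137.0), np.float64(-8.3), 34), (45, np.float64(-137.4), np.float64(-8.5), 36), (47, np.float64(-137.9), np.float64(-8.7), 40), (49, np.float64(-138.3), np.float64(-8.8), 44), (51, np.float64(-138.6), np.float64(-8.8), 47), (53, np.float64(-138.6), np.float64(-8.5), 50), (55, np.float64(-138.7), np.float64(-8.3), 53), (57, np.float64(-139.1), np.float64(-8.4), 52), (59, np.float64(-139.5), np.float64(-8.5), 54), (61, np.float64(-139.8), n
[... 1756 characters left out ...]
 np.float64(-143.5), np.float64(-12.0), 19), (63, np.float64(-143.7), np.float64(-11.8), 16), (65, np.float64(-143.9), np.float64(-11.6), 16), (67, np.float64(-143.8), np.float64(-11.2), 19)]
scene blade [(98, np.float64(-143.6), np.float64(-7.5), 21), (100, np.float64(-143.8), np.float64(-7.5), 19), (102, np.float64(-143.9), np.float64(-7.4), 18), (104, np.float64(-144.0), np.float64(-7.3), 21), (106, np.float64(-144.4), np.float64(-7.4), 26), (108, np.float64(-145.0), np.float64(-7.5), 30), (110, np.float64(-145.4), np.float64(-7.6), 32), (112, np.float64(-145.6), np.float64(-7.6), 33), (114, np.float64(-145.8), np.float64(-7.6), 33), (116, np.float64(-146.2), np.float64(-7.7), 33)]
14.475
```

View pics/z5.png

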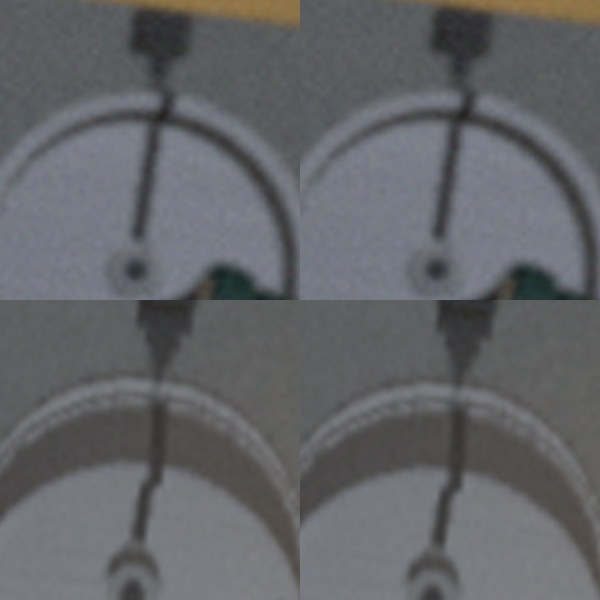

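Request:
play_rows([
  [[0.001, -0.003, 0], [0, 0, 0.02]],
  [[0.001, -0.003, 0], [0, 0, 0.02]],
  [[0.001, -0.003, 0], [0, 0, 0.02]],
  [[0.001, -0.003, 0], [0, 0, 0.02]],
])

```text
time: 14.98
tool_pos: [0.4962, -0.1594, 0.0713]
tcp_rot: [-1.549, -0.288, 0.286]
wrist_force: [2.9, 6.6, 7.4]
width: 0.09
```

Request:
play_rows([
  [[0, 0, 0], [0, 0, 0]],
  [[0, 0, 0], [0, 0, 0]],
  [[0, 0, 0], [0, 0, 0]],
  [[0, 0, 0], [0, 0, 0]],
  [[0, 0, 0.06], [0, 0, 0]],
  [[0, 0, 0.15], [0, 0, 0]],
  [[0, 0, 0.24], [0, 0, 0]],
  [[0, 0, 0.28], [0, 0, 0]],
  [[0, 0, 0.28], [0, 0, 0]],
], gripper=0.4)

```text
time: 16.1
tool_pos: [0.4963, -0.1613, 0.1832]
tcp_rot: [-1.553, -0.29, 0.286]
wrist_force: [1.4, 0.2, -0.6]
width: 0.603
```

```bash
python3 chk.py 6 | grep -v axle; python3 z.py 6 | grep -v web; python3 -c "
from m import *
s=bot.read_state();R=Ro.from_rotvec(s['tcp_rot']).as_matrix();print(s['tool_pos'],np.degrees(np.arctan2(R[1,0],R[0,0])),R[2].round(3))"
```

```text
[-0.362  0.008  1.984 -0.     1.147 -0.729] [ 0.4963 -0.1613  0.1832] [ 1.4  0.2 -0.6]
top mark [(array([ 0.6606, -0.1417,  0.101 ]), 0.76)]
  angle -7.2
top pointer [(array([ 0.6702, -0.1426,  0.0479]), 0.73)]
top brake_grip [(array([0.5982, 0.073 , 0.0749]), 0.94)]
scene mark [(array([ 0.6572, -0.1429,  0.0985]), 0.69)]
  angle -8.3
scene pointer [(array([ 0.6691, -0.1406,  0.0491]), 0.65)]
scene brake_grip [(array([0.6037, 0.0708, 0.0774]), 0.9)]
top rim [(82, np.float64(-141.8), np.float64(-7.8), 56), (84, np.float64(-142.2), np.float64(-7.9), 59), (86, np.float64(-142.5), np.float64(-7.8), 56), (88, np.float64(-142.4), np.float64(-7.6), 46)]
top blade [(98, np.float64(-147.4), np.float64(-9.8), 30), (100, np.float64(-145.6), np.float64(-8.5), 24), (102, np.float64(-144.4), np.float64(-7.7), 27), (104, np.float64(-144.8), np.float64(-7.7), 29), (106, np.float64(-145.1), np.float64(-7.8), 32), (108, np.float64(-145.0), np.float64(-7.6), 38), (110, np.float64(-145.0), np.float64(-7.4), 41), (112, np.float64(-145.1), np.float64(-7.3), 41), (114, np.float64(-145.4), np.float64(-7.3), 40), (116, np.float64(-145.7), np.float64(-7.4), 28)]
scene rim [(82, np.float64(-141.7), np.float64(-7.7), 54), (84, np.float64(-142.6), np.float64(-8.1), 59), (86, np.float64(-143.1), np.float64(-8.3), 59), (88, np.float64(-143.4), np.float64(-8.3), 55)]
scene blade [(98, np.float64(-143.3), np.float64(-7.4), 21), (100, np.float64(-143.6), np.float64(-7.3), 18), (102, np.float64(-143.8), np.float64(-7.3), 17), (104, np.float64(-144.0), np.float64(-7.3), 19), (106, np.float64(-144.4), np.float64(-7.4), 24), (108, np.float64(-144.9), np.float64(-7.5), 26), (110, np.float64(-145.0), np.float64(-7.4), 30), (112, np.float64(-145.3), np.float64(-7.5), 33), (114, np.float64(-145.8), np.float64(-7.6), 34), (116, np.float64(-146.2), np.float64(-7.6), 32)]
[ 0.49531602 -0.16085186  0.18172022] 21.030279583634265 [-0.001 -1.     0.001]
```

Request:
play_rows([
  [[0.03, 0.07, 0.03], [0, 0, 0.1]],
  [[0.07, 0.15, 0.03], [0, 0, 0.22]],
  [[0.1, 0.22, 0.03], [0, 0, 0.35]],
  [[0.13, 0.29, 0.03], [0, 0, 0.5]],
  [[0.17, 0.37, 0.03], [0, 0, 0.65]],
  [[0.2, 0.45, 0.03], [0, 0, 0.78]],
  [[0.24, 0.52, 0.02], [0, 0, 0.9]],
  [[0.268, 0.585, 0], [0, 0, 1.0]],
  [[0.268, 0.585, 0], [0, 0, 1.0]],
], gripper=0.1)

```text
time: 17.73
tool_pos: [0.6027, 0.0745, 0.1812]
tcp_rot: [-1.377, -0.896, 0.898]
wrist_force: [0.3, -0.4, 0.4]
width: 0.9
```

Request:
play_rows([
  [[0, 0, 0], [0, 0, 0.15]],
  [[0, 0, 0], [0, 0, 0.3]],
  [[0, 0, 0], [0, 0, 0.356]],
  [[0, 0, 0], [0, 0, 0.356]],
])

```text
time: 18.23
tool_pos: [0.6025, 0.0721, 0.1824]
tcp_rot: [-1.273, -1.105, 1.105]
wrist_force: [0.9, -1.1, -0.1]
width: 0.902
```

```bash
python3 chk.py 7 | grep -v axle;python3 -c "
from m import *
s=bot.read_state();R=Ro.from_rotvec(s['tcp_rot']).as_matrix();print(s['tool_pos'],np.degrees(np.arctan2(R[1,0],R[0,0])),R[2].round(3))"
```

```text
[ 0.078  0.171  1.808 -0.     1.162 -1.352] [0.6025 0.0721 0.1824] [ 0.9 -1.1 -0.1]
top mark [(array([ 0.6583, -0.1397,  0.1004]), 0.57)]
  angle -6.0
top pointer [(array([ 0.6711, -0.1436,  0.0501]), 0.81)]
top brake_grip [(array([0.6   , 0.0761, 0.0758]), 0.71)]
scene mark [(array([ 0.6619, -0.1423,  0.0983]), 0.82)]
  angle -7.4
scene pointer []
scene brake_grip []
[0.60275715 0.07300174 0.18226185] 82.0431935966325 [-0. -1.  0.]
```

View pics/c7.png

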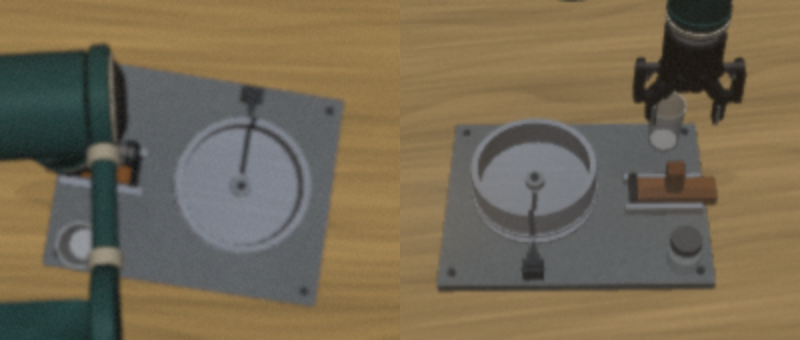

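Request:
play_rows([
  [[0, 0, -0.08], [0, 0, 0]],
  [[0, 0, -0.16], [0, 0, 0]],
  [[0, 0, -0.23], [0, 0, 0]],
  [[0, 0, -0.28], [0, 0, 0]],
  [[0, 0, -0.3], [0, 0, 0]],
  [[0, 0, -0.3], [0, 0, 0]],
])

```text
time: 19.48
tool_pos: [0.6028, 0.073, 0.0622]
tcp_rot: [-1.271, -1.106, 1.107]
wrist_force: [-0.3, 0.4, 0.4]
width: 0.897
```

Request:
play_rows([
  [[0, 0, 0], [0, 0, 0]],
  [[0, 0, 0], [0, 0, 0]],
  [[0, 0, 0], [0, 0, 0]],
  [[0, 0, 0], [0, 0, 0]],
  [[0, 0, 0], [0, 0, 0]],
  [[0, 0, 0], [0, 0, 0]],
], gripper=1, squeeze=30)

```text
time: 20.23
tool_pos: [0.6033, 0.0726, 0.0633]
tcp_rot: [-1.273, -1.107, 1.107]
wrist_force: [-1.1, -3.4, 5.7]
width: 0.301
```

Request:
play_rows([
  [[-0.003, -0.02, 0], [0, 0, 0]],
  [[-0.006, -0.045, 0], [0, 0, 0]],
  [[-0.01, -0.07, 0], [0, 0, 0]],
  [[-0.0132, -0.094, 0], [0, 0, 0]],
  [[-0.015, -0.109, 0], [0, 0, 0]],
  [[-0.0163, -0.1165, 0], [0, 0, 0]],
  [[-0.0163, -0.1165, 0], [0, 0, 0]],
  [[-0.0163, -0.1165, 0], [0, 0, 0]],
  [[-0.0163, -0.1165, 0], [0, 0, 0]],
])

```text
time: 21.35
tool_pos: [0.5974, 0.028, 0.0633]
tcp_rot: [-1.272, -1.109, 1.104]
wrist_force: [0.2, 6.7, 5.9]
width: 0.297
```

Request:
play_rows([
  [[0.0005, 0.003, 0], [0, 0, 0]],
  [[0.0005, 0.003, 0], [0, 0, 0]],
  [[0.0005, 0.003, 0], [0, 0, 0]],
  [[0.0005, 0.003, 0], [0, 0, 0]],
  [[0.0005, 0.003, 0.08], [0, 0, 0]],
  [[0.0005, 0.003, 0.18], [0, 0, 0]],
  [[0.0005, 0.003, 0.3], [0, 0, 0]],
  [[-0.1, 0.003, 0.4], [0, 0, 0]],
  [[-0.25, 0.003, 0.45], [0, 0, 0]],
  [[-0.25, 0.003, 0.45], [0, 0, 0]],
], gripper=0.1)

```text
time: 22.6
tool_pos: [0.4942, 0.0276, 0.2444]
tcp_rot: [-1.274, -1.109, 1.105]
wrist_force: [0.8, -0.7, -0.2]
width: 0.904
```

```bash
python3 chk.py 8; python3 z.py 8 | grep -v web
```

```text
[ 0.005 -0.092  1.964  0.     1.266 -1.427] [0.4942 0.0276 0.2444] [ 0.8 -0.7 -0.2]
top axle [(array([ 0.5794, -0.1301,  0.1009]), 0.87)]
top mark [(array([ 0.6594, -0.1427,  0.1021]), 0.93)]
  angle -7.9
top pointer [(array([ 0.6715, -0.1425,  0.0483]), 0.85)]
top brake_grip [(array([0.5928, 0.0324, 0.0771]), 0.96)]
scene axle [(array([ 0.5774, -0.1321,  0.0995]), 0.77)]
scene mark [(array([ 0.6627, -0.144 ,  0.0974]), 0.65)]
  angle -8.5
scene pointer [(array([ 0.6694, -0.1419,  0.0506]), 0.55)]
scene brake_grip [(array([0.6   , 0.0273, 0.073 ]), 0.74)]
top rim [(82, np.float64(-141.8), np.float64(-7.7), 53), (84, np.float64(-142.1), np.float64(-7.8), 57), (86, np.float64(-142.4), np.float64(-7.8), 54), (88, np.float64(-142.4), np.float64(-7.6), 45)]
top blade [(98, np.float64(-147.2), np.float64(-9.7), 28), (100, np.float64(-145.4), np.float64(-8.4), 25), (102, np.float64(-144.3), np.float64(-7.6), 26), (104, np.float64(-144.2), np.float64(-7.4), 29), (106, np.float64(-144.5), np.float64(-7.4), 32), (108, np.float64(-144.8), np.float64(-7.5), 34), (110, np.float64(-145.1), np.floa
[... 167 characters left out ...]
e rim [(82, np.float64(-141.7), np.float64(-7.7), 56), (84, np.float64(-142.7), np.float64(-8.2), 59), (86, np.float64(-143.1), np.float64(-8.3), 57), (88, np.float64(-143.3), np.float64(-8.2), 54)]
scene blade [(98, np.float64(-143.5), np.float64(-7.5), 22), (100, np.float64(-143.7), np.float64(-7.4), 19), (102, np.float64(-143.8), np.float64(-7.3), 17), (104, np.float64(-144.0), np.float64(-7.3), 21), (106, np.float64(-144.3), np.float64(-7.3), 24), (108, np.float64(-144.6), np.float64(-7.4), 27), (110, np.float64(-145.1), np.float64(-7.5), 31), (112, np.float64(-145.5), np.float64(-7.5), 34), (114, np.float64(-145.8), np.float64(-7.6), 36), (116, np.float64(-146.2), np.float64(-7.6), 35)]
```

View pics/c8.png

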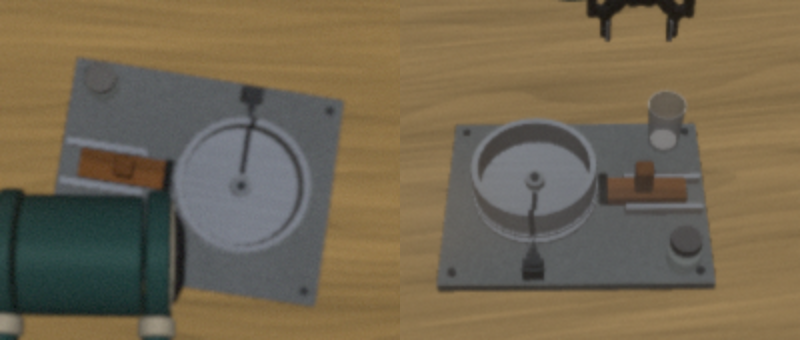

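The picture shows the line at the pointer tip (top crop ≈ (252,120)) and the brake pad against the pulley (≈ (172,175)). The tumbler and small jar haven't moved, and the arm is clear.

```bash
python3 -c "
from workcell import bot
print(bot.finish_job())"
```

```text
the job is handed in; nothing more can be done
None
```

I drew the brake back, turned the pulley about 101° counter-clockwise by its rim until the line faced the pointer, slid the brake home and handed the job in at about 23 s. The hand-in gives no verdict, so the checks below are my own.

- **Brake:** it travelled about 45 mm each way by the arm's own position and pressed against its stop at both ends. In the last picture the pad is against the pulley.
- **Line and pointer:** in the last pictures the line on the rim reads -7.8° (top camera) and -8.2° (scene camera), and the pointer blade about -7.4°. That is roughly 0.5–1 mm off at the rim, within the 6 mm allowed. The line did not shift while the brake went home.
- **Network readings:** they agreed to within 3 mm. The top camera's brake grip reading was about 5 mm to one side of the arm's own value, but not along the slide.
- **Forces:** the wrist force stayed at about 14 N or less in the readings at the end of each move.
- **Loose things:** the tumbler and small jar look unmoved in the last pictures, and the arm ended clear of everything. I did not measure the water bottle and amber jar again at the end; the arm passed well clear of the bottle and never went near the jar.

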